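Load a specimen lane and start the feeder

ROBOT

A 7-joint arm with a two-finger parallel gripper is mounted at the origin on the work surface. World frame = base frame: x ahead of the robot, y to its left, z up, the work surface at z = 0. Lengths are in m, angles in rad, forces in N, time in s.
With the tool pointing down it reaches from about 0.4 to 0.9 m from the base axis. Payload 5.6 kg.
Tool frame: the origin (TCP) lies at the very end of the fingers, on their centre line; the grasp point (between the pads) lies 19 mm behind it; z points along the fingers, x is the direction in which the jaws open and shut, and the axes are right-handed (so a half turn about z gives the same grasp; the last joint's range is limited). The gripper opens to 92 mm and grips with 3 to 60 N. Pads are 20 mm wide; open, the fingers measure 128 mm over their backs; the gripper's body (75 mm by 189 mm) begins 69 mm behind the grasp point.
Start: joints at [-1.339, 0.468, -0.012, 1.603, 0.006, 1.071, -0.056], TCP at [0.176, 0.626, 0.215] pointing down, gripper open.
Joint ranges: [-2.53, 2.53], [-0.31, 2.02], [-1.57, 1.55], [0.28, 2.44], [-1.29, 4.43], [0.15, 1.84], [-2.92, 2.92]. Speed limits (rad/s): [2.57, 2.57, 3.14, 3.14, 3.14, 3.14, 3.14].

INTERFACE

Orientations are given as a rotation vector (axis times angle).
In Python, from plant import sensors, imaging, hand_in gives the robot as it stands.
- The arm moves only by the shell command python3 -m creep 'ROWS' [FORCE]. ROWS is JSON, a list of rows, each a list of 7 numbers: the shift along the tool's x, y, z in m, then the turn, a rotation vector about the tool's x, y, z in rad, then the opening in per cent of the stroke, from 0 (shut) to 100 (fully open). A call has 1 to 12 rows; each row is the pose to reach, as a shift and turn from the pose commanded when the call began, along the tool's axes at that moment; what a row does not reach only later rows make up. A row lasts 1/10 s, in which the tool goes at most 50 mm and 8.59 degrees, less where a joint would pass 70% of its speed; a pose out of reach is approached as far as the arm can. A call with a gripper value outside its range is refused whole. The fingers move at their own pace and stop on an object; FORCE is the grip in N (left out, the last holds). Time passes only in rows, so rows that repeat a pose let the fingers close. It gives the time, the measured TCP pose, the force and the opening at its end, in the units of the state.
- sensors.get_obs(): the state, without advancing time (a new reading comes with each control period).
- imaging.grab_frame(name): name is "scene" or "side" or "wrist"; returns (picture, depth): 480x640x3 uint8, red, green, blue; 480x640 float32, m along the optical axis (not along the pixel's ray), 0 where there is no reading.
- imaging.camera_info(name): a dict with "camera_matrix" (3x3 intrinsics, pixels), "distortion" ([k1, k2, p1, p2, k3] as OpenCV has them; the pictures are not rectified), "pose" (4x4, takes a point from camera to world coordinates). Camera axes: x right, y down, z forward; pixel columns grow to the right and rows downward; lengths in m; the calibration is good to about 2 mm. A picture is of the moment at which its call begins: read the wrist's pose just before it. camera_info takes no time and is no camera call; for the wrist camera it gives the pose at the moment of the call.
- hand_in(): hands the job in, once; it reports no verdict.
The state is a dict: "clock": time; "joints": joint angles; "joint_vel": joint speeds; "joint_torque": joint torques, N m; "eef_pos": TCP position; "orientation": TCP orientation; "contact_force": force on the tool from outside, world axes, zero at the start; "moment": the same for the moment, N m; "gripper_width": finger opening in m.
Only numpy, scipy, OpenCV 4.12 (cv2) and the standard library are available. Lean on these libraries where they do the work, as an engineer would, in place of code of your own. Each camera call takes 0.05 s, during which the arm holds its last target. There are 200 camera calls.

TASK

Get the test-bar feeder ready for its next run: one of its two lanes holds the big proof block and stays exactly as it is, so work on the other lane. First put that lane's forward-off-reverse switch in its centre off position, next clear the two broken halves out of the lane into the grey scrap tray, and then lay every whole test bar from the bench flat in the lane, square across it and not on top of one another, leaving everything else on the bench alone. Only when all are loaded and the switch is at off, turn the key right through to start and let go so that it springs back to run.

Things in the scene. Friction and masses are not known exactly. Their poses are not given: they have to be found in the camera images.
- lane_a: One of two identical cream specimen lanes, fixed slab 290 x 120 x 35 mm; origin centre of underside, x along lane, away from robot. Aluminium bed 200 (x) by 80 (y) mm at z = 35 mm, centred at x = +35, in a rim 6 mm high, 6 mm thick. Grey switch plate 60 x 90 mm, top z = 45, centred at x = -105, y = 0, carries the toggle. The lanes swap sides between starts; either side may hold the proof block.
- lane_a_pivot (a point): Pivot point of lane_a's toggle lever, on top of the switch plate (45 mm above the bench); the lever swings about the lane's y axis and its tip is 45 mm above this point when at off.
- lane_a_switch (a joint): Forward-off-reverse toggle of lane_a: upright steel lever 10 mm thick (14 mm ball tip). 0 = centre off (upright), about +0.42 rad = forward (leans along lane +x), about -0.42 = reverse (leans towards robot). Clicks into and holds all three; centre is narrow: let go within 0.15 rad of 0 it settles at 0, beyond 0.25 it snaps to an end. Takes about 5 N at the tip.
- lane_b: The other lane, same shape, size and frame as lane_a.
- lane_b_pivot (a point): Pivot point of lane_b's toggle lever, on top of the switch plate (45 mm above the bench); the lever swings about the lane's y axis and its tip is 45 mm above this point when at off.
- lane_b_switch (a joint): Forward-off-reverse toggle of lane_b: upright steel lever 10 mm thick (14 mm ball tip). 0 = centre off (upright), about +0.42 rad = forward (leans along lane +x), about -0.42 = reverse (leans towards robot). Clicks into and holds all three; centre is narrow: let go within 0.15 rad of 0 it settles at 0, beyond 0.25 it snaps to an end. Takes about 5 N at the tip.
- proof_block: Big plain steel proof block, 60 x 40 x 20 mm, lying in the lane that must be left as it is. Origin at the centre of its underside.
- bar1: Whole steel test bar, square, 55 x 10 x 10 mm, 43 g, with a small notch mark at mid-length. Origin at its centre, x along its length. May be absent.
- bar2: Another whole test bar, as bar1. May be absent.
- bar3: Another whole test bar, as bar1. May be absent.
- bar4: Another whole test bar, as bar1. May be absent.
- bar5: Another whole test bar, as bar1. May be absent.
- half1: Broken half of a test bar, 26 x 10 x 10 mm, 20 g, lying on the bed of the lane to be worked on; origin at its centre, x along its length.
- half2: Broken half of a test bar, 26 x 10 x 10 mm, 20 g, lying on the bed of the lane to be worked on; origin at its centre, x along its length.
- key (a joint): Key in the top of the grey control box (100 x 90 x 40 mm): 0 = run, where it rests; 0.9 rad = end stop at start; it counts as start beyond 0.75. Grows clockwise seen from above. Let go, it springs back to run within about 0.5 s; the spring resists with up to 0.25 N m.
- key_grip (a point): Centre of the key's black upright bow, on its vertical turning axis, 63 mm above the bench; the bow is 28 mm long (this point's x), 10 mm thick (its y) and 26 mm high, spanning 50 to 76 mm above the bench; it turns with the key.
- key_box: The control box with the key, fixed to the bench, on the left or the right; origin at the centre of its underside. At key value 0 the bow lies along the box's x.
- meter: A cream meter box of like size (100 x 90 x 45 mm) with a dark window and two small knobs, no key; leave alone.
- hard_disc: Steel hardness disc, 64 mm across, 12 mm high, on the bench; leave alone.
- caliper: Caliper 190 mm long lying on the bench; leave alone.
- oil: Small bottle 44 mm across, 100 mm high; leave alone.
- cup: Grey cup 68 mm across, 85 mm high; leave alone.
- scrap_tray: Grey open scrap tray fixed to the bench, 110 (x) by 85 (y) by 35 mm high, walls 4 mm, floor 4 mm; origin at the centre of its underside. On the left or the right.
- weight: Steel cylinder weight, 36 mm across, 35 mm high, on the bench; leave alone.

How it is judged:
On the way, in this order (a step that is already met when the one before it is completed fails the run):
1. the empty lane's switch is set to its centre off position (value of joint lane_b_switch between -0.1 and 0.1 rad), for 0.3 s.
2. both broken halves lie in the scrap tray, released (x of half1 in the frame of scrap_tray between -0.055 and 0.055 m and y of half1 in the frame of scrap_tray between -0.0425 and 0.0425 m and height (world z) of each of half1, half2 below 0.03 m and contact force between the fingers and half1 below 0.1 N and x of half2 in the frame of scrap_tray between -0.055 and 0.055 m and y of half2 in the frame of scrap_tray between -0.0425 and 0.0425 m and contact force between the fingers and half2 below 0.1 N), for 0.2 s.
3. every whole bar lies flat across the empty lane, released, with the lane's switch at off (all of step 1 and x of bar1 in the frame of lane_b between -0.061 and 0.131 m and y of bar1 in the frame of lane_b between -0.03 and 0.03 m and z of bar1 in the frame of lane_b between 0.036 and 0.044 m and angle between the x axis of each of bar1, bar2, bar3, bar4, bar5 and the y axis of lane_b, either way round below 0.4 rad and x of bar2 in the frame of lane_b between -0.061 and 0.131 m and y of bar2 in the frame of lane_b between -0.03 and 0.03 m and z of bar2 in the frame of lane_b between 0.036 and 0.044 m and x of bar3 in the frame of lane_b between -0.061 and 0.131 m and y of bar3 in the frame of lane_b between -0.03 and 0.03 m and z of bar3 in the frame of lane_b between 0.036 and 0.044 m and x of bar4 in the frame of lane_b between -0.061 and 0.131 m and y of bar4 in the frame of lane_b between -0.03 and 0.03 m and z of bar4 in the frame of lane_b between 0.036 and 0.044 m and x of bar5 in the frame of lane_b between -0.061 and 0.131 m and y of bar5 in the frame of lane_b between -0.03 and 0.03 m and z of bar5 in the frame of lane_b between 0.036 and 0.044 m and contact force between the fingers and bar1 below 0.1 N and contact force between the fingers and bar2 below 0.1 N and contact force between the fingers and bar3 below 0.1 N and contact force between the fingers and bar4 below 0.1 N and contact force between the fingers and bar5 below 0.1 N), for 0.2 s.
4. the key is turned through to start (value of joint key above 0.75 rad), for 0.1 s.
5. the key, let go, has sprung back to run (value of joint key below 0.12 rad and contact force between the fingers and key_box below 0.1 N), for 0.3 s.
At the end, for the whole second after the job is handed in: Whole bars lie flat on the bed of the lane without the proof block, within 20 degrees of square across it, at rest; both halves in the scrap tray; that switch within 0.10 rad of off; key within 0.12 rad of run (0); other switch still forward, proof block within 20 mm of its start (all of step 1 and all of step 2 and x of bar1 in the frame of lane_b between -0.061 and 0.131 m and y of bar1 in the frame of lane_b between -0.03 and 0.03 m and z of bar1 in the frame of lane_b between 0.036 and 0.044 m and angle between the x axis of each of bar1, bar2, bar3, bar4, bar5 and the y axis of lane_b, either way round below 0.4 rad and x of bar2 in the frame of lane_b between -0.061 and 0.131 m and y of bar2 in the frame of lane_b between -0.03 and 0.03 m and z of bar2 in the frame of lane_b between 0.036 and 0.044 m and x of bar3 in the frame of lane_b between -0.061 and 0.131 m and y of bar3 in the frame of lane_b between -0.03 and 0.03 m and z of bar3 in the frame of lane_b between 0.036 and 0.044 m and x of bar4 in the frame of lane_b between -0.061 and 0.131 m and y of bar4 in the frame of lane_b between -0.03 and 0.03 m and z of bar4 in the frame of lane_b between 0.036 and 0.044 m and x of bar5 in the frame of lane_b between -0.061 and 0.131 m and y of bar5 in the frame of lane_b between -0.03 and 0.03 m and z of bar5 in the frame of lane_b between 0.036 and 0.044 m and value of joint key below 0.12 rad and value of joint lane_a_switch between 0.27 and 0.57 rad and distance of proof_block from where it was at the start of the episode below 0.02 m and linear speed of each of bar1, bar2, bar3, bar4, bar5 below 0.02 m/s); the robot touches nothing.
It fails at once if the key is turned to start while the working lane's switch is not at off (value of joint key above 0.75 rad and (value of joint lane_b_switch above 0.13 rad or value of joint lane_b_switch below -0.13 rad)).
It fails at once if the switch of the lane with the proof block is thrown (value of joint lane_a_switch below 0.2 rad).
It fails at once if the proof block is shifted more than 3 cm (distance of proof_block from where it was at the start of the episode above 0.03 m).
It fails at once if a bystander on the bench is shifted more than 6 cm (distance of any of weight, hard_disc, caliper, oil, cup from where it was at the start of the episode above 0.06 m).
Of bar1, bar2, bar3, bar4, bar5 only 3 to 5 are there at a start; the rules pass over those that are not, and their reading is None.
At some moment in a run one of bar1, bar2, bar3, bar4, bar5 may be knocked a few centimetres aside while the robot is not near it.
Once in a run the grip may slacken for a moment while it holds something.
It also fails if it takes over 210 s, if anything falls off the work surface, if the arm or the gripper's body presses on something with over 40 N, if the wrist force passes 120 N, or if a joint passes its speed limit or range.

## Working session

There is one attempt and no reset: what is moved stays moved. The work goes in short steps, Python scripts to look and compute and a shell command to move; the robot and the scene stay as the last step left them, time stands still between calls to the robot, and variables do not carry over. Pictures are saved under pics/ and viewed, about 12 in all and at most 16, crops included, and the job is handed in when it is done.

```bash
ls; mkdir -p pics
python3 - <<'E'
from plant import sensors, imaging
import cv2,numpy as np
print(sensors.get_obs())
for n in ("scene","side"):
    p,d=imaging.grab_frame(n); cv2.imwrite(f"pics/{n}0.png",p[:,:,::-1]); np.savez(f"pics/{n}0.npz",p=p,d=d)
    print(imaging.camera_info(n))
E
```

```text
pics
{'clock': 0.0, 'joints': array([-1.33901589,  0.46836402, -0.01157844,  1.60362555,  0.00599076,
        1.07140018, -0.05631088]), 'joint_vel': array([-1.69762749e-04,  1.19771048e-03, -1.47323866e-05, -1.15566311e-03,
       -7.78013578e-04,  3.33378472e-04, -1.17432815e-03]), 'joint_torque': array([-2.36435508e-04, -5.20578861e+01, -1.28570292e-02, -2.43746746e+01,
       -5.66958881e-02,  1.72997452e-02,  1.47094693e-04]), 'eef_pos': array([0.176289  , 0.62502811, 0.21364808]), 'orientation': array([ 2.50392215e+00,  1.89543499e+00, -2.08143642e-03]), 'contact_force': array([ 0.38214058, -0.63816334,  0.73347604]), 'moment': array([-0.03455051,  0.02982131, -0.00807066]), 'gripper_width': 0.09191276169139696}
{'camera_matrix': array([[538.15427974,   0.        , 317.27117867],
       [  0.        , 538.15427974, 239.45837651],
       [  0.        ,   0.        ,   1.        ]]), 'distortion': array([-0.11287618,  0.        ,  0.        ,  0.        ,  0.        ]), 'pose': array([[-0.74669277,  0.51913781, -0.41586757,  1.1447738 ],
       [ 0.66503286,  0.59529643, -0.45094728,  0.62845403],
       [ 0.0134607 , -0.61328467, -0.78974725,  1.17420692],
       [ 0.        ,  0.        ,  0.        ,  1.        ]])}
{'camera_matrix': array([[556.93767255,   0.        , 309.84928914],
       [  0.        , 556.93767255, 235.06562596],
       [  0.        ,   0.        ,   1.        ]]), 'distortion': array([-0.15732199,  0.        ,  0.        ,  0.        ,  0.        ]), 'pose': array([[ 0.88521855, -0.33834521,  0.31923445,  0.13009531],
       [-0.46516975, -0.6472264 ,  0.60391646, -0.84789922],
       [ 0.00228472, -0.68309626, -0.73032477,  1.05242802],
       [ 0.        ,  0.        ,  0.        ,  1.        ]])}
```

View pics/scene0.png

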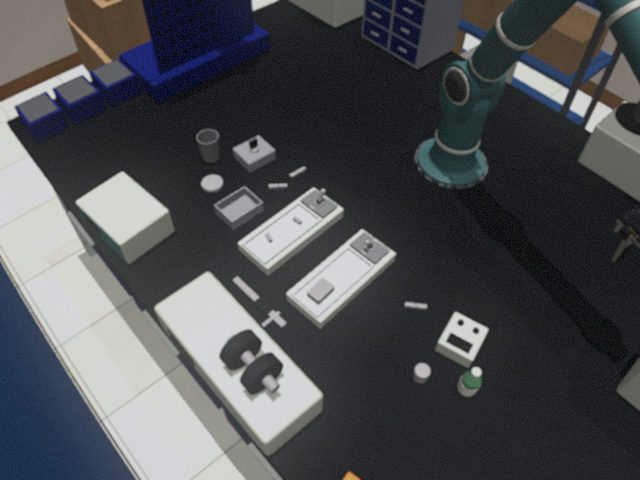

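View pics/side0.png

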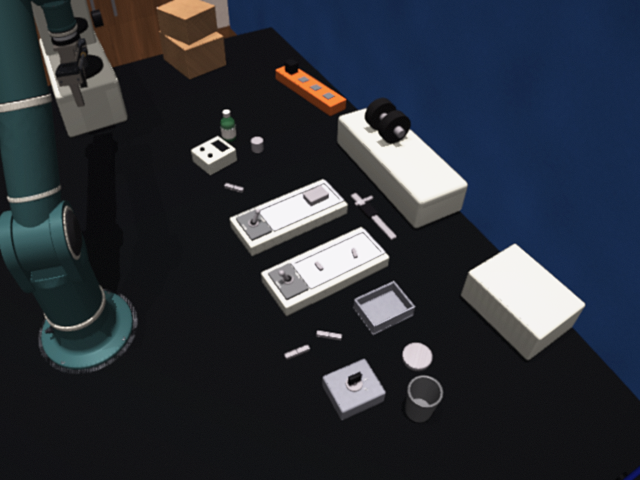

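The scene view shows the working lane at about (290,230), with halves at (268,237) and (297,220). The proof-block lane is at (342,278). There are three whole bars, at (278,186), (297,171) and (416,306). The key box is at (254,152), the tray at (239,207), and the side view agrees. Next I'll measure these.

```bash
cat > h.py <<'E'
import cv2,numpy as np
from plant import sensors,imaging
def grab(n):
    info=imaging.camera_info(n); p,d=imaging.grab_frame(n); return p,d,info
def cloud(p,d,info,):
    K,D,T=info["camera_matrix"],info["distortion"],info["pose"]
    v,u=np.mgrid[:480,:640]; uv=np.stack([u,v],-1).reshape(-1,1,2).astype(np.float64)
    n=cv2.undistortPoints(uv,K,D).reshape(480,640,2)
    P=np.concatenate([n*d[...,None],d[...,None]],-1)@T[:3,:3].T+T[:3,3]
    P[d<=0]=np.nan; return P
def ortho(p,info,x0,x1,y0,y1,z,s=1000):
    """top view of plane z: row 0 = x1 (far), col 0 = y1 (left); s px per m"""
    xs=np.arange(x1,x0,-1/s); ys=np.arange(y1,y0,-1/s)
    X,Y=np.meshgrid(xs,ys,indexing='ij'); W=np.stack([X,Y,0*X+z],-1).reshape(-1,3)
    Ti=np.linalg.inv(info["pose"])
    q=cv2.projectPoints(W,cv2.Rodrigues(Ti[:3,:3])[0],Ti[:3,3],info["camera_matrix"],info["distortion"])[0].reshape(*X.shape,2).astype(np.float32)
    return cv2.remap(p,q[...,0],q[...,1],cv2.INTER_LINEAR)
def blobs(P,mask,amin=20):
    n,l,st,c=cv2.connectedComponentsWithStats(mask.astype(np.uint8))
    for i in range(1,n):
        if st[i,4]<amin: continue
        q=P[l==i]; q=q[~np.isnan(q[:,0])]
        if len(q)<amin: continue
        (cx,cy),(w,h),a=cv2.minAreaRect(q[:,:2].astype(np.float32))
        if w<h: w,h,a=h,w,a+90
        yield c[i].round(),np.round([cx,cy,np.median(q[:,2]),w,h],4),round((a+90)%180-90,1),len(q)
E
python3 - <<'E'
from h import *
for n in("scene","side"):
    z=np.load(f"pics/{n}0.npz");p,d=z['p'],z['d'];info=imaging.camera_info(n);P=cloud(p,d,info)
    reg=(P[...,0]>.2)&(P[...,0]<.95)&(abs(P[...,1])<.6)
    print(n,"bench z",np.nanmedian(P[...,2][reg&(p.max(-1)<40)]))
    for b in blobs(P,reg&(P[...,2]>.005)&(P[...,2]<.13),12): print(*b)
    print(' bed');
    m=reg&(P[...,2]>.0405)&(P[...,2]<.075)
    for b in blobs(P,m,8): print(*b)
    cv2.imwrite(f"pics/o_{n}.png",ortho(p,info,.25,.85,-.4,.4,.04)[:,:,::-1])
E
```

```text
scene bench z 0.0006291092777640506
[209. 144.] [ 0.5559 -0.5151  0.0615  0.0924  0.067 ] 58.7 603
[254. 153.] [ 0.4519 -0.423   0.0397  0.1299  0.1261] -6.4 959
[298. 171.] [ 0.3963 -0.2774  0.0096  0.0648  0.0313] 9.6 69
[133. 213.] [ 0.8631 -0.4186  0.0995  0.2363  0.1736] -90.0 3873
[212. 183.] [ 0.6296 -0.406   0.0127  0.0712  0.0652] -68.2 289
[278. 185.] [ 0.4846 -0.2652  0.0106  0.054   0.0171] -44.0 63
[238. 207.] [ 0.6192 -0.2788  0.019   0.1328  0.1194] 0.8 961
[290. 230.] [ 0.5484 -0.1147  0.0365  0.3307  0.1492] 3.3 4275
[340. 278.] [0.5582 0.0922 0.0368 0.3143 0.1411] 3.8 4965
[251. 351.] [0.8808 0.0895 0.1049 0.4863 0.1384] 90.0 6546
[261. 304.] [0.774  0.0113 0.0084 0.1885 0.0537] 82.8 470
[416. 306.] [0.4859 0.283  0.0099 0.0553 0.0133] -49.1 93
[461. 339.] [0.4693 0.4212 0.045  0.1327 0.0941] 17.7 1677
[240. 368.] [0.9377 0.1761 0.1078 0.0253 0.0164] -4.7 101
[421. 373.] [0.6121 0.4151 0.0344 0.0444 0.0335] 31.6 239
[469. 382.] [0.5653 0.5124 0.0647 0.0459 0.0368] -74.5 543
[350. 477.] [0.8989 0.4789 0.0402 0.0366 0.0152] -45.7 89
 bed
[207. 137.] [ 0.5499 -0.528   
[... 2941 characters left out ...]
0.093 ] 15.3 596
[315. 195.] [0.6489 0.1108 0.0517 0.0653 0.0579] 9.5 303
[253. 224.] [0.4631 0.0882 0.0434 0.0922 0.064 ] -85.7 495
[354. 253.] [ 0.6389 -0.1149  0.0426  0.0248  0.0094] 79.5 28
[318. 265.] [ 0.543  -0.1077  0.0425  0.028   0.0107] 87.4 32
[288. 281.] [ 0.4608 -0.1152  0.0436  0.0916  0.0662] -84.8 689
[508. 319.] [ 0.8372 -0.4534  0.0581  0.2483  0.1045] -55.9 1045
[348. 370.] [ 0.4662 -0.3833  0.0415  0.0095  0.0057] -76.9 8
[354. 382.] [ 0.4632 -0.4117  0.0509  0.0423  0.0345] 43.0 238
[426. 387.] [ 0.5704 -0.5015  0.059   0.0562  0.0332] -49.5 309
[366. 396.] [ 0.4679 -0.4491  0.0419  0.012   0.004 ] -37.2 9
[419. 408.] [ 0.5428 -0.523   0.0575  0.0603  0.0273] -54.9 197
```

View pics/o_side.png

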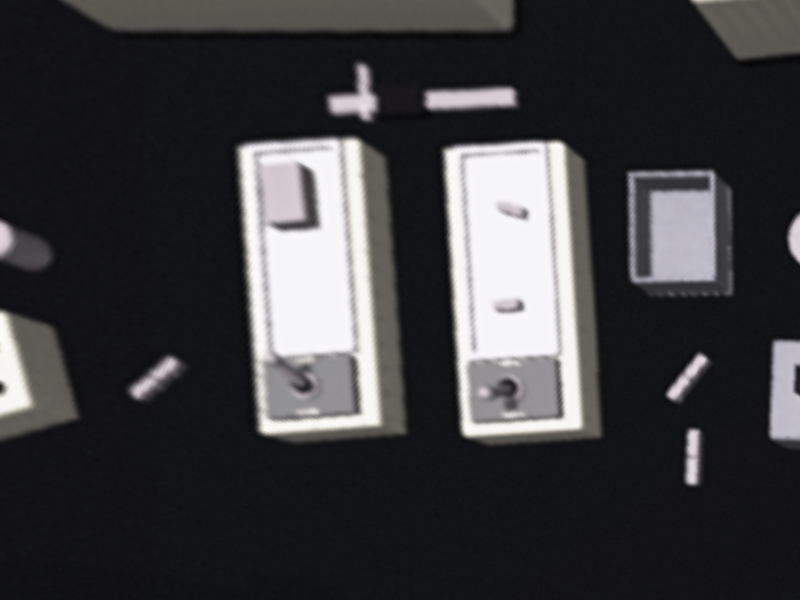

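The side orthoview at plane z=0.04 shows lane_b, the right-hand one, with its lever leaning towards the robot (reverse). The halves are at (512,210) and (508,304), and lane_a's lever is forward. Next I move above lane_b for a wrist view.

```bash
cat >> h.py <<'E'
from scipy.spatial.transform import Rotation as R
def yawnow():
    M=R.from_rotvec(sensors.get_obs()["orientation"]).as_matrix(); return np.arctan2(M[1,0],M[0,0])
def goto(x,y,z,yawdeg,o=None):
    """shift/turn in tool axes from measured pose to TCP xyz pointing down, tool x at yaw (mod 180)"""
    o=sensors.get_obs(); M=R.from_rotvec(o["orientation"])
    best=None
    for k in(0,180):
        a=np.deg2rad(yawdeg+k); c,s=np.cos(a),np.sin(a)
        G=R.from_matrix(np.array([[c,s,0],[s,-c,0],[0,0,-1.]]))
        r=(M.inv()*G).as_rotvec()
        if best is None or np.linalg.norm(r)<np.linalg.norm(best): best=r
    print("shift",M.inv().apply(np.array([x,y,z])-o["eef_pos"]).round(4),"turn",best.round(3),"now",o["eef_pos"].round(4),"yaw",round(np.rad2deg(yawnow()),1),"j7",o["joints"][6].round(2),"t",round(o["clock"],1),"F",o["contact_force"].round(1),"w",round(o["gripper_width"],4))
E
python3 -c "
from h import *
goto(.47,-.14,.30,4)"
```

```text
shift [-0.6568  0.4903 -0.0852] turn [1.000e-03 1.000e-03 1.226e+00] now [0.1763 0.6251 0.2137] yaw 74.3 j7 -0.06 t 0.1 F [-0.3  0.  -0.1] w 0.0919
```

```bash
python3 -m creep '[[-0.05,0.04,-0.085,0,0,0.1,100],[-0.657,0.49,-0.085,0,0,1.226,100],[-0.657,0.49,-0.085,0,0,1.226,100],[-0.657,0.49,-0.085,0,0,1.226,100],[-0.657,0.49,-0.085,0,0,1.226,100],[-0.657,0.49,-0.085,0,0,1.226,100],[-0.657,0.49,-0.085,0,0,1.226,100],[-0.657,0.49,-0.085,0,0,1.226,100],[-0.657,0.49,-0.085,0,0,1.226,100],[-0.657,0.49,-0.085,0,0,1.226,100],[-0.657,0.49,-0.085,0,0,1.226,100],[-0.657,0.49,-0.085,0,0,1.226,100]]' 30; python3 -c "
from h import *
goto(.47,-.14,.30,4)"
```

```text
clock: 1.3
eef_pos: [0.384, 0.0829, 0.286]
orientation: [-3.139, -0.11, -0.0]
contact_force: [0.8, 1.0, -0.1]
gripper_width: 0.0917
shift [ 0.0701  0.2283 -0.0141] turn [-0.001 -0.     0.   ] now [0.384  0.0829 0.286 ] yaw 4.0 j7 -0.29 t 1.3 F [ 0.8  1.  -0.1] w 0.0917
```

```bash
python3 -m creep '[[0.07,0.228,-0.014,0,0,0,100],[0.07,0.228,-0.014,0,0,0,100],[0.07,0.228,-0.014,0,0,0,100],[0.07,0.228,-0.014,0,0,0,100],[0.07,0.228,-0.014,0,0,0,100],[0.07,0.228,-0.014,0,0,0,100],[0.07,0.228,-0.014,0,0,0,100]]'
cat > w.py <<'E'
import sys
from h import *
p,d,info=grab("wrist"); np.savez(f"pics/{sys.argv[1]}.npz",p=p,d=d,**{k:np.array(v) for k,v in info.items()})
cv2.imwrite(f"pics/{sys.argv[1]}.png",p[:,:,::-1])
P=cloud(p,d,info); print(info["pose"][:3,2:].round(3).tolist())
for c in((40,40),(40,600),(440,40),(440,600),(240,320)): print(c,P[c].round(3))
goto(.47,-.14,.30,4)
E
python3 w.py w1
```

```text
clock: 2.0
eef_pos: [0.4692, -0.1379, 0.2993]
orientation: [3.139, 0.107, -0.002]
contact_force: [0.3, -0.3, -0.2]
gripper_width: 0.0921
[[0.015, 0.465], [-0.239, -0.071], [-0.971, 0.469]]
(40, 40) [ 0.153  0.018 -0.002]
(40, 600) [0.762 0.058 0.003]
(440, 40) [ 0.418 -0.127  0.408]
(440, 600) [ 0.516 -0.117  0.412]
(240, 320) [ 0.475 -0.186  0.001]
shift [ 0.0006  0.0033 -0.0007] turn [-0.001  0.001  0.001] now [ 0.4692 -0.1367  0.2993] yaw 4.0 j7 0.41 t 2.0 F [ 0.5 -0.3 -0.7] w 0.0917
```

View pics/w1.png

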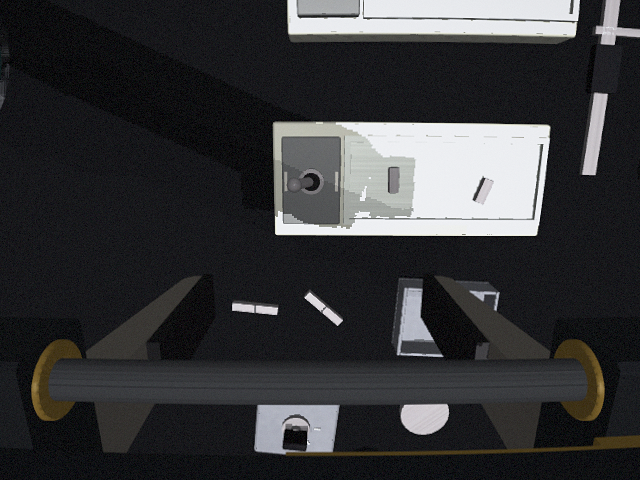

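The wrist view shows lane_b's pivot ring at (311,181) with the lever leaning left, towards the robot. The halves are at (394,180) and (483,190) and the bars at (255,308) and (323,307). The key bow is at (295,437) and the tray at (448,315).

```bash
cat > m.py <<'E'
import sys
from h import *
z=np.load(f"pics/{sys.argv[1]}.npz"); p,d=z['p'],z['d']; info={k:z[k] for k in("camera_matrix","distortion","pose")}
P=cloud(p,d,info); Z=P[...,2]
v,u=np.mgrid[:480,:640]
def show(t,m,a=15):
    print(t)
    for b in blobs(P,m,a): print("  ",*b)
def px(u,v,zz):
    n=cv2.undistortPoints(np.array([[[u,v]]],float),info["camera_matrix"],info["distortion"]).ravel()
    T=info["pose"]; r=T[:3,:3]@[n[0],n[1],1]; return (T[:3,3]+r*(zz-T[2,3])/r[2]).round(4)
E
cat > a.py <<'E'
exec(open("m.py").read())
show("lane top",(v>110)&(v<250)&(u>260)&(u<560)&(Z>.030)&(Z<.06),500)
show("plate",(v>110)&(v<250)&(u>260)&(u<350)&(Z>.0425)&(Z<.049),100)
show("lever",(v>150)&(v<220)&(u>265)&(u<350)&(Z>.055))
show("halves",(v>145)&(v<212)&(u>355)&(u<525)&(Z>.0405))
show("bars",(v>280)&(v<335)&(u>220)&(u<360)&(Z>.005))
show("tray",(v>270)&(v<360)&(u>385)&(u<510)&(Z>.02),30)
show("key",(v>400)&(v<452)&(u>250)&(u<345)&(Z>.055))
show("box",(v>400)&(v<452)&(u>250)&(u<345)&(Z>.03)&(Z<.045))
print("ring",px(311,181,.045))
g=cv2.cvtColor(p,cv2.COLOR_RGB2GRAY)
b=(g>100)&(v>280)&(v<335)&(u>220)&(u<360)
show("bars by colour",b)
E
python3 a.py w1
```

```text
lane top
   [409. 178.] [ 0.5648 -0.1064  0.035   0.2907  0.1196] 4.0 30281
plate
   [312. 179.] [ 0.46   -0.113   0.0444  0.0895  0.06  ] -86.0 4551
lever
   [298. 184.] [ 0.4495 -0.1143  0.0822  0.0222  0.0134] 3.9 272
halves
   [394. 179.] [ 0.5453 -0.106   0.0444  0.0259  0.0103] -85.4 262
   [483. 190.] [ 0.6404 -0.1106  0.0443  0.0258  0.0114] 74.3 266
bars
   [323. 308.] [ 0.4848 -0.2684  0.0094  0.0558  0.0107] -38.3 400
   [255. 308.] [ 0.402  -0.2738  0.0093  0.0548  0.011 ] -1.0 414
tray
   [457. 321.] [ 0.5695 -0.2284  0.3337  0.2085  0.1316] -33.5 6725
key
   [297. 403.] [ 0.4642 -0.1177  0.404   0.0171  0.0026] 3.5 373
   [294. 441.] [ 0.4604 -0.4129  0.0709  0.0282  0.0127] -1.6 458
box
   [296. 426.] [ 0.4608 -0.4163  0.0395  0.1064  0.0703] 4.2 3181
ring [ 0.4603 -0.1133  0.045 ]
bars by colour
   [323. 308.] [ 0.4841 -0.268   0.0095  0.0542  0.0106] -38.3 350
   [254. 308.] [ 0.4019 -0.2738  0.0094  0.0547  0.011 ] -1.0 375
```

```bash
python3 -c "
from h import *
goto(.460,-.1137,.069,4)"
```

```text
shift [-0.0072 -0.0235  0.2303] turn [-0.001  0.001  0.001] now [ 0.4692 -0.1367  0.2993] yaw 4.0 j7 0.41 t 2.0 F [ 0.5 -0.3 -0.7] w 0.0917
```

```bash
python3 -m creep '[[-0.007,-0.023,0.04,0,0,0,100],[-0.007,-0.023,0.08,0,0,0,100],[-0.007,-0.023,0.12,0,0,0,100],[-0.007,-0.023,0.16,0,0,0,100],[-0.007,-0.023,0.16,0,0,0,100],[-0.007,-0.023,0.16,0,0,0,100]]' ; python3 -c "
from h import *
goto(.460,-.1137,.069,4)"
```

```text
clock: 2.65
eef_pos: [0.461, -0.1143, 0.1403]
orientation: [-3.139, -0.112, 0.002]
contact_force: [1.0, -0.1, 0.0]
gripper_width: 0.0918
shift [-0.0009 -0.0006  0.0713] turn [-0.     0.001  0.001] now [ 0.461  -0.1143  0.1403] yaw 4.1 j7 0.59 t 2.6 F [ 1.  -0.1  0. ] w 0.0918
```

```bash
python3 -m creep '[[-0.001,0,0.035,0,0,0,100],[-0.001,0,0.071,0,0,0,100],[-0.001,0,0.071,0,0,0,100],[-0.001,0,0.071,0,0,0,60],[-0.001,0,0.071,0,0,0,30],[-0.001,0,0.071,0,0,0,17],[-0.001,0,0.071,0,0,0,17],[-0.001,0,0.071,0,0,0,17],[-0.001,0,0.071,0,0,0,17],[-0.001,0,0.071,0,0,0,17],[-0.001,0,0.071,0,0,0,17],[-0.001,0,0.071,0,0,0,17]]' 30; python3 -c "
from h import *
goto(.460,-.1137,.069,4)"
```

```text
clock: 3.85
eef_pos: [0.4568, -0.1153, 0.0682]
orientation: [-3.138, -0.109, 0.01]
contact_force: [-7.4, -0.5, 4.9]
gripper_width: 0.0222
shift [ 0.0033 -0.0014 -0.0008] turn [-0.002  0.006 -0.   ] now [ 0.4568 -0.1153  0.0682] yaw 4.0 j7 0.72 t 3.9 F [-7.4 -0.5  4.9] w 0.0222
```

```bash
python3 -m creep '[[0.003,-0.001,0,0,0,0,12],[0.003,-0.001,0,0,0,0,12],[0.003,-0.001,0,0,0,0,12],[0.003,-0.001,0,0,0,0,12],[0.003,-0.001,0,0,0,0,12],[0.003,-0.001,0,0,0,0,12]]' 40; python3 -c "
from h import *
goto(.460,-.1137,.069,4)"
```

```text
clock: 4.45
eef_pos: [0.4625, -0.1142, 0.0687]
orientation: [-3.14, -0.11, 0.001]
contact_force: [-4.3, -0.6, 1.1]
gripper_width: 0.0111
shift [-0.0025 -0.0006 -0.0003] turn [-0.     0.001 -0.   ] now [ 0.4625 -0.1142  0.0687] yaw 4.0 j7 0.72 t 4.5 F [-4.3 -0.6  1.1] w 0.0111
```

```bash
python3 -m creep '[[-0.002,0,0,0,0,0,12],[-0.002,0,0,0,0,0,12],[-0.002,0,0,0,0,0,60],[-0.002,0,0,0,0,0,60],[-0.002,0,0,0,0,0,60],[-0.002,0,-0.04,0,0,0,60],[0.03,-0.01,-0.08,0,0,0,80],[0.06,-0.01,-0.12,0,0,0,100],[0.076,-0.01,-0.15,0,0,0,100],[0.076,-0.01,-0.15,0,0,0,100],[0.076,-0.01,-0.15,0,0,0,100],[0.076,-0.01,-0.15,0,0,0,100]]' 30; python3 w.py w2
cat > a2.py <<'E'
exec(open("m.py").read())
show("lever",(v>80)&(v<400)&(Z>.060)&(Z<.1)&(abs(P[...,0]-.46)<.04)&(abs(P[...,1]+.113)<.04))
show("halves",(Z>.0405)&(Z<.06)&(abs(P[...,0]-.6)<.09)&(abs(P[...,1]+.108)<.035))
E
python3 a2.py w2; python3 -c "
from h import *
goto(.5453,-.106,.0385,4.6);goto(.6404,-.1106,.0385,-15.7)"
```

```text
clock: 5.65
eef_pos: [0.5368, -0.0986, 0.2176]
orientation: [-3.139, -0.109, 0.004]
contact_force: [0.1, 0.4, -0.5]
gripper_width: 0.089
[[0.014, 0.532], [-0.238, -0.032], [-0.971, 0.387]]
(40, 40) [ 0.275  0.041 -0.001]
(40, 600) [0.776 0.075 0.005]
(440, 40) [ 0.487 -0.086  0.328]
(440, 600) [ 0.585 -0.079  0.328]
(240, 320) [ 0.54  -0.118  0.034]
shift [-0.0696  0.0365 -0.0823] turn [-0.001  0.003 -0.   ] now [ 0.5367 -0.0987  0.2175] yaw 4.0 j7 0.5 t 5.7 F [-0.6  0.3  0.2] w 0.091
lever
   [218. 240.] [ 0.4603 -0.113   0.0866  0.0135  0.0127] -47.6 336
halves
   [327. 229.] [ 0.5453 -0.1064  0.0443  0.0265  0.0095] -85.6 361
   [437. 242.] [ 0.6405 -0.1106  0.0443  0.0264  0.0105] 74.4 374
   [468. 277.] [ 0.674  -0.1415  0.041   0.0109  0.0029] 2.3 29
   [482. 278.] [ 0.686  -0.1408  0.0413  0.0076  0.0042] -4.0 24
shift [0.0085 0.008  0.179 ] turn [-0.001  0.003 -0.011] now [ 0.5367 -0.0987  0.2175] yaw 4.0 j7 0.5 t 5.7 F [-0.6  0.3  0.2] w 0.091
shift [0.1031 0.0191 0.1788] turn [-0.     0.003  0.343] now [ 0.5367 -0.0987  0.2175] yaw 4.0 j7 0.5 t 5.7 F [-0.6  0.3  0.2] w 0.091
```

View pics/w2.png

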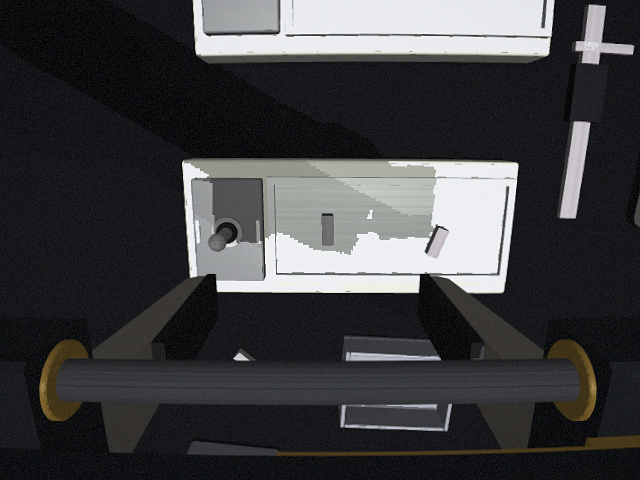

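```bash
python3 -m creep '[[0.0085,0.008,0.04,0,0.003,-0.01,43],[0.0085,0.008,0.08,0,0.003,-0.01,43],[0.0085,0.008,0.12,0,0.003,-0.01,43],[0.0085,0.008,0.14,0,0.003,-0.01,43],[0.0085,0.008,0.14,0,0.003,-0.01,43],[0.0085,0.008,0.14,0,0.003,-0.01,43]]' 30;python3 -c "
from h import *
goto(.5453,-.1064,.0380,4.6)"
```

```text
clock: 6.3
eef_pos: [0.5466, -0.1067, 0.0787]
orientation: [3.139, 0.124, 0.003]
contact_force: [-0.1, -0.3, -0.3]
gripper_width: 0.046
shift [-0.0013 -0.0004  0.0407] turn [ 0.    -0.002 -0.001] now [ 0.5466 -0.1067  0.0787] yaw 4.5 j7 0.68 t 6.3 F [-0.1 -0.3 -0.3] w 0.046
```

```bash
python3 -m creep '[[-0.001,0,0.02,0,0,0,43],[-0.001,0,0.04,0,0,0,43],[-0.001,0,0.04,0,0,0,43],[-0.001,0,0.04,0,0,0,0],[-0.001,0,0.04,0,0,0,0],[-0.001,0,0.04,0,0,0,0],[-0.001,0,0.04,0,0,0,0],[-0.001,0,0.04,0,0,0,0],[-0.001,0,0.04,0,0,0,0],[-0.001,0,0.04,0,0,0,0]]' 30;python3 - <<'E'
from h import *
goto(.62,-.275,.13,4)
for n in("scene","side"):
    p,d,info=grab(n);P=cloud(p,d,info);Z=P[...,2]
    m=(abs(P[...,0]-.62)<.09)&(P[...,1]<-.205)&(P[...,1]>-.345)
    for b in blobs(P,m&(Z>.031)&(Z<.045),30): print(n,*b)
    for b in blobs(P,m&(Z>.0)&(Z<.01)&(p.mean(-1)>60),30): print(n,'floor',*b)
E
```

```text
clock: 7.3
eef_pos: [0.5469, -0.1062, 0.0396]
orientation: [-3.139, -0.126, -0.007]
contact_force: [-2.2, 1.1, 6.4]
gripper_width: 0.0092
shift [ 0.0598  0.1741 -0.0902] turn [-0.    -0.004  0.01 ] now [ 0.5469 -0.1062  0.0396] yaw 4.6 j7 0.73 t 7.3 F [-2.2  1.1  6.4] w 0.0092
scene [239. 204.] [ 0.6283 -0.265   0.0349  0.1127  0.0899] 0.4 214
scene floor [238. 206.] [ 0.6214 -0.2796  0.0052  0.0935  0.0612] -0.1 457
scene floor [239. 223.] [ 0.6548 -0.2253  0.0056  0.0701  0.026 ] -22.2 57
side [381. 300.] [ 0.6266 -0.269   0.0333  0.1127  0.0878] 0.5 196
side [391. 318.] [ 0.6193 -0.3096  0.033   0.0716  0.007 ] -0.3 51
side floor [383. 306.] [ 0.6347 -0.2589  0.0029  0.0937  0.0669] 0.3 812
side floor [382. 322.] [ 0.6067 -0.2948  0.0047  0.1367  0.0681] -36.4 147
```

```bash
python3 -m creep '[[0,0,-0.03,0,0,0,0],[0,0,-0.07,0,0,0,0],[0.02,0.04,-0.07,0,0,0,0],[0.033,0.09,-0.07,0,0,0,0],[0.05,0.14,-0.07,0,0,0,0],[0.066,0.187,-0.07,0,0,0,0],[0.066,0.187,-0.07,0,0,0,0],[0.066,0.187,-0.07,0,0,0,0],[0.066,0.187,-0.07,0,0,0,0]]';python3 -c "
from h import *
goto(.627,-.287,.014,4.6)"
```

```text
clock: 8.3
eef_pos: [0.6265, -0.2859, 0.1084]
orientation: [-3.137, -0.127, -0.003]
contact_force: [0.5, -0.3, 0.4]
gripper_width: 0.009
shift [0.0002 0.0013 0.0944] turn [-0.002 -0.002  0.   ] now [ 0.6265 -0.2859  0.1084] yaw 4.6 j7 0.87 t 8.3 F [ 0.5 -0.3  0.4] w 0.009
```

```bash
python3 -m creep '[[0,0.001,0.05,0,0,0,0],[0,0.001,0.092,0,0,0,0],[0,0.001,0.092,0,0,0,0],[0,0.001,0.092,0,0,0,25],[0,0.001,0.092,0,0,0,25],[0,0.001,0.092,0,0,0,25],[0,0.001,0.05,0,0,0,25],[0,0,0,0,0,0,43],[0,0,0,0,0,0.1,43],[0.01,-0.04,0,0,0,0.2,43],[0.02,-0.09,0,0,0,0.3,43],[0.028,-0.14,0,0,0,0.354,43]]';python3 -c "
from h import *
goto(.6405,-.1106,.0385,-15.6)"
```

```text
clock: 9.5
eef_pos: [0.6443, -0.1462, 0.1111]
orientation: [-3.11, 0.436, -0.009]
contact_force: [0.9, 0.7, 0.3]
gripper_width: 0.0396
shift [-0.0139 -0.033   0.0726] turn [-0.002 -0.006 -0.007] now [ 0.6443 -0.1462  0.1111] yaw -16.0 j7 0.37 t 9.5 F [0.9 0.7 0.3] w 0.0396
```

```bash
python3 -m creep '[[-0.013,-0.033,0.0,0,0,0,43],[-0.013,-0.033,0.03,0,0,0,43],[-0.013,-0.033,0.03,0,0,0,43],[-0.013,-0.033,0.03,0,0,0,43]]';python3 w.py w3; python3 a2.py w3; python3 -c "
from h import *
goto(.6405,-.1106,.0385,-15.6)"
```

```text
clock: 9.9
eef_pos: [0.64, -0.113, 0.0804]
orientation: [-3.112, 0.431, -0.006]
contact_force: [-0.1, -0.9, 1.0]
gripper_width: 0.0394
[[-0.061, 0.657], [-0.231, -0.048], [-0.971, 0.25]]
(40, 40) [0.538 0.038 0.034]
(40, 600) [ 0.834 -0.037 -0.002]
(440, 40) [ 0.598 -0.083  0.192]
(440, 600) [ 0.692 -0.111  0.192]
(240, 320) [ 0.645 -0.098  0.04 ]
shift [-0.1557  0.0716 -0.2199] turn [ 0.    -0.005 -0.346] now [ 0.6405 -0.1137  0.0809] yaw -15.8 j7 0.35 t 9.9 F [-0.3 -0.4  0. ] w 0.0395
lever
halves
   [318. 265.] [ 0.6412 -0.1106  0.0443  0.0265  0.0099] 73.8 941
   [414. 293.] [ 0.6865 -0.1409  0.0409  0.0059  0.0018] -51.5 20
   [348. 313.] [ 0.6488 -0.1417  0.041   0.0048  0.0023] -2.0 20
shift [-0.001  -0.003   0.0424] turn [-0.001 -0.005 -0.004] now [ 0.6405 -0.1137  0.0809] yaw -15.8 j7 0.35 t 9.9 F [-0.3 -0.4  0. ] w 0.0395
```

```bash
python3 -m creep '[[0,-0.003,0.02,0,0,0,43],[0,-0.003,0.042,0,0,0,43],[0,-0.003,0.042,0,0,0,0],[0,-0.003,0.042,0,0,0,0],[0,-0.003,0.042,0,0,0,0],[0,-0.003,0.042,0,0,0,0],[0,-0.003,0.042,0,0,0,0],[0,-0.003,0.042,0,0,0,0],[0,-0.003,0.042,0,0,0,0],[0,-0.003,0,0,0,0,0],[0,0,-0.03,0,0,0,0],[0.01,0.04,-0.03,0,0,0,0]]' 30;python3 -c "
from h import *
goto(.627,-.247,.014,-15.6)"
```

```text
clock: 11.15
eef_pos: [0.6429, -0.1471, 0.1127]
orientation: [-3.11, 0.413, -0.014]
contact_force: [0.3, 0.0, -0.1]
gripper_width: 0.0093
shift [0.0099 0.1011 0.0982] turn [-0.006 -0.008  0.008] now [ 0.6429 -0.1471  0.1127] yaw -15.1 j7 0.39 t 11.2 F [ 0.3  0.  -0.1] w 0.0093
```

```bash
python3 -m creep '[[0.005,0.05,0,0,0,0,0],[0.01,0.097,0,0,0,0,0],[0.01,0.097,0.0,0,0,0,0],[0.01,0.097,0.05,0,0,0,0],[0.01,0.097,0.096,0,0,0,0],[0.01,0.097,0.096,0,0,0,0],[0.01,0.097,0.096,0,0,0,25],[0.01,0.097,0.096,0,0,0,25],[0.01,0.097,0.096,0,0,0,25],[0.01,0.097,0.05,0,0,0,25],[0.01,0.097,0,0,0,0,43],[-0.03,0.08,-0.04,0,0,0,80]]';python3 -c "
from h import *
goto(.485,-.22,.26,4)"
```

```text
clock: 12.35
eef_pos: [0.5964, -0.2296, 0.1481]
orientation: [3.109, -0.431, 0.018]
contact_force: [0.3, 0.4, 0.3]
gripper_width: 0.0367
shift [-0.1085  0.0213 -0.1132] turn [ 0.004 -0.011 -0.345] now [ 0.5964 -0.2296  0.1481] yaw -15.8 j7 0.5 t 12.3 F [0.3 0.4 0.3] w 0.0367
```

```bash
python3 -m creep '[[-0.05,0.01,-0.05,0,0,-0.1,100],[-0.1,0,-0.11,0,0,-0.2,100],[-0.108,0,-0.13,0,0,-0.345,100],[-0.108,0,-0.13,0,0,-0.345,100],[-0.108,0,-0.13,0,0,-0.345,100],[-0.108,0,-0.13,0,0,-0.345,100]]';python3 w.py w4
cat > a3.py <<'E'
exec(open("m.py").read())
near=(P[...,1]<-.2)&(P[...,2]<.06)
show("bars",near&(Z>.005)&(P[...,0]<.555)&(P[...,1]>-.355),60)
show("tray",near&(Z>.0075)&(Z<.027)&(abs(P[...,0]-.627)<.045)&(abs(P[...,1]+.267)<.033))
E
python3 a3.py w4
python3 - <<'E'
from h import *
for n in("scene","side"):
    p,d,info=grab(n);P=cloud(p,d,info);Z=P[...,2]
    for b in blobs(P,(abs(P[...,0]-.627)<.045)&(abs(P[...,1]+.267)<.034)&(Z>.0075)&(Z<.027)): print(n,*b)
    for b in blobs(P,(abs(P[...,0]-.57)<.35)&(abs(P[...,1])<.4)&(Z>.005)&(Z<.027)): print(n,*b)
E
```

```text
clock: 12.95
eef_pos: [0.4893, -0.1966, 0.2732]
orientation: [-3.138, -0.112, -0.009]
contact_force: [-0.1, 0.2, -0.6]
gripper_width: 0.0848
[[0.022, 0.483], [-0.237, -0.13], [-0.971, 0.443]]
(40, 40) [ 0.194 -0.047 -0.   ]
(40, 600) [ 0.767 -0.006  0.005]
(440, 40) [ 0.439 -0.184  0.384]
(440, 600) [ 0.535 -0.176  0.386]
(240, 320) [ 0.496 -0.238 -0.001]
shift [-0.015  -0.0578 -0.0277] turn [-0.001 -0.003  0.002] now [ 0.4892 -0.1966  0.2724] yaw 4.1 j7 0.63 t 13.0 F [ 0.4 -0.1 -1. ] w 0.0885
bars
   [307. 267.] [ 0.4845 -0.2681  0.0093  0.0548  0.0106] -38.2 473
   [232. 267.] [ 0.402  -0.2738  0.0094  0.0548  0.0108] -1.4 481
tray
   [431. 260.] [ 0.6192 -0.2495  0.0132  0.0263  0.0106] 74.1 243
scene [236. 205.] [ 0.6237 -0.2849  0.0123  0.0271  0.0267] 40.6 45
scene [244. 209.] [ 0.6172 -0.2511  0.0148  0.0209  0.0133] 69.5 20
scene [260. 163.] [ 0.4565 -0.3736  0.0165  0.1179  0.0323] -9.6 170
scene [297. 172.] [ 0.4029 -0.2787  0.0093  0.0544  0.0303] -1.3 67
scene [215. 186.] [ 0.6273 -0.3856  0.0124  0.068   0.0282] 0.2 135
scene [277. 185.] [ 0.4856 -0.266   0.0091  0.0511 
[... 1168 characters left out ...]
9 0.0802] -43.0 324
side [324. 288.] [ 0.5476 -0.1588  0.0161  0.3122  0.1105] -18.0 698
side [386. 295.] [ 0.6476 -0.2399  0.017   0.1237  0.0607] -35.8 317
side [473. 304.] [ 0.8144 -0.3598  0.0196  0.0784  0.0083] -83.8 115
side [376. 305.] [ 0.6193 -0.2516  0.0116  0.0287  0.0157] 64.3 59
side [381. 319.] [ 0.6073 -0.2945  0.0161  0.1374  0.0688] -35.8 339
side [386. 314.] [ 0.6274 -0.2821  0.0117  0.0266  0.0164] -89.1 49
side [328. 334.] [ 0.4835 -0.2692  0.0079  0.0551  0.0136] -36.9 109
side [412. 349.] [ 0.6249 -0.3874  0.0099  0.0597  0.025 ] 0.0 221
side [296. 352.] [ 0.4009 -0.275   0.0079  0.0532  0.0129] 0.4 109
side [325. 388.] [ 0.4111 -0.3843  0.0166  0.0294  0.0022] 88.5 36
```

View pics/w4.png

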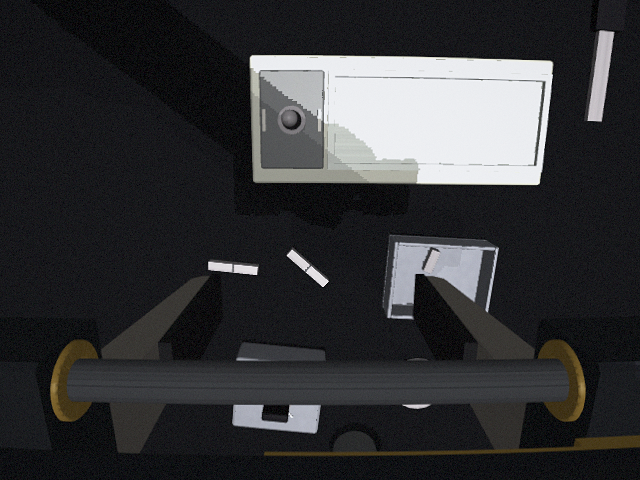

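The halves are in the tray, with one visible at (431,260), and the bed is clear. Lever_b is upright at (290,119) and the bars are at (233,268) and (307,268). I'll take bar A first.

```bash
python3 -c "
from h import *
goto(.402,-.2738,.06,-91.3)"; python3 -m creep '[[0,0,0.02,0,0,0.15,55],[-0.02,0.02,0.06,0,0,0.3,55],[-0.05,0.04,0.1,0,0,0.45,55],[-0.08,0.06,0.13,0,0,0.6,55],[-0.092,0.083,0.15,0,0,0.75,55],[-0.092,0.083,0.16,0,0,0.9,55],[-0.092,0.083,0.18,0,0,1.05,55],[-0.092,0.083,0.2,0,0,1.2,55],[-0.092,0.083,0.2,0,0,1.35,55],[-0.092,0.083,0.2,0,0,1.5,55],[-0.092,0.083,0.2,0,0,1.665,55],[-0.092,0.083,0.2,0,0,1.665,55]]'; python3 -c "
from h import *
goto(.402,-.2738,.004,-91.3)"
```

```text
shift [-0.0923  0.0705  0.2115] turn [ 1.000e-03 -1.000e-03 -1.477e+00] now [ 0.4889 -0.1969  0.2715] yaw 4.1 j7 0.63 t 13.1 F [-0.  -0.3 -0.4] w 0.0917
clock: 14.3
eef_pos: [0.4027, -0.2868, 0.0709]
orientation: [2.193, -2.248, 0.0]
contact_force: [-0.8, -0.8, 0.6]
gripper_width: 0.0506
shift [-0.013   0.001   0.0669] turn [ 0.001 -0.001 -0.002] now [ 0.4027 -0.2868  0.0709] yaw -91.4 j7 -0.25 t 14.3 F [-0.8 -0.8  0.6] w 0.0506
```

```bash
python3 -m creep '[[-0.013,0.001,0,0,0,0,55],[-0.013,0.001,0.03,0,0,0,55],[-0.013,0.001,0.0665,0,0,0,55],[-0.013,0.001,0.0665,0,0,0,55],[-0.013,0.001,0.0665,0,0,0,0],[-0.013,0.001,0.0665,0,0,0,0],[-0.013,0.001,0.0665,0,0,0,0],[-0.013,0.001,0.0665,0,0,0,0],[-0.013,0.001,0.0665,0,0,0,0],[-0.013,0.001,0.0665,0,0,0,0],[-0.013,0.001,0.0665,0,0,0,0]]' 40; python3 -c "
from h import *
goto(.64,-.1011,.12,4)"
```

```text
clock: 15.4
eef_pos: [0.4035, -0.2732, 0.0062]
orientation: [-2.194, 2.245, -0.004]
contact_force: [1.0, 0.9, 6.4]
gripper_width: 0.0091
shift [-0.1776 -0.2329 -0.1129] turn [-0.003  0.003  1.478] now [ 0.4035 -0.2732  0.0062] yaw -91.3 j7 -0.16 t 15.4 F [1.  0.9 6.4] w 0.0091
```

```bash
python3 -m creep '[[0,0,-0.04,0,0,0,0],[0,0,-0.08,0,0,-0.1,0],[-0.02,-0.03,-0.12,0,0,-0.25,0],[-0.05,-0.06,-0.12,0,0,-0.4,0],[-0.08,-0.09,-0.12,0,0,-0.55,0],[-0.11,-0.12,-0.12,0,0,-0.7,0],[-0.14,-0.15,-0.12,0,0,-0.85,0],[-0.16,-0.18,-0.12,0,0,-1,0],[-0.179,-0.21,-0.12,0,0,-1.15,0],[-0.179,-0.247,-0.12,0,0,-1.3,0],[-0.179,-0.247,-0.12,0,0,-1.45,0],[-0.179,-0.247,-0.12,0,0,-1.6,0]]'; python3 -m creep '[[0,0,0,0,0,-0.063,0],[0,0,0,0,0,-0.063,0],[0,0,0,0,0,-0.063,0]]'; python3 -c "
from h import *
goto(.6546,-.1001,.041,4)"
```

```text
clock: 16.6
eef_pos: [0.6542, -0.0999, 0.1257]
orientation: [3.141, 0.021, 0.003]
contact_force: [-0.8, 1.0, -0.8]
gripper_width: 0.0091
clock: 16.9
eef_pos: [0.6536, -0.1002, 0.1263]
orientation: [-3.14, -0.105, -0.004]
contact_force: [-0.3, -0.6, -0.5]
gripper_width: 0.0099
shift [0.0008 0.     0.0853] turn [-0.    -0.003 -0.003] now [ 0.6536 -0.1002  0.1263] yaw 3.8 j7 0.58 t 16.9 F [-0.3 -0.6 -0.5] w 0.0099
```

```bash
python3 -m creep '[[0.001,0,0.04,0,0,0,0],[0.001,0,0.07,0,0,0,0],[0.001,0,0.084,0,0,0,0],[0.001,0,0.084,0,0,0,0],[0.001,0,0.084,0,0,0,20],[0.001,0,0.084,0,0,0,20],[0.001,0,0.084,0,0,0,20],[0.001,0,0.05,0,0,0,20],[0.001,0,0.0,0,0,0,55],[0,0.03,-0.03,0,0,0,55],[-0.05,0.06,-0.03,0,0,-0.1,55],[-0.09,0.09,-0.03,0,0,-0.2,55]]'; python3 -c "
from h import *
goto(.4845,-.2681,.06,51.8)"
```

```text
clock: 18.1
eef_pos: [0.5766, -0.1915, 0.1578]
orientation: [3.11, 0.43, 0.009]
contact_force: [0.5, -1.2, -0.4]
gripper_width: 0.0483
shift [-0.11    0.0485  0.0973] turn [ 0.004 -0.005 -0.629] now [ 0.5766 -0.1915  0.1578] yaw 15.8 j7 0.91 t 18.1 F [ 0.5 -1.2 -0.4] w 0.0483
```

```bash
python3 -m creep '[[-0.04,0.02,0,0,0,-0.13,55],[-0.08,0.035,0.0,0,0,-0.26,55],[-0.105,0.048,0.03,0,0,-0.39,55],[-0.105,0.048,0.06,0,0,-0.52,55],[-0.105,0.048,0.06,0,0,-0.63,55],[-0.105,0.048,0.06,0,0,-0.63,55],[-0.105,0.048,0.06,0,0,-0.63,55]]'; python3 w.py w5
cat > a4.py <<'E'
exec(open("m.py").read())
show("bars",(Z>.005)&(Z<.02)&(abs(P[...,0]-.45)<.15)&(abs(P[...,1]+.25)<.1)&(P[...,1]<-.19),60)
E
python3 a4.py w5; python3 -c "
from h import *
goto(.4845,-.2681,.004,51.8)"
```

```text
clock: 18.8
eef_pos: [0.4887, -0.2653, 0.0967]
orientation: [2.83, 1.36, 0.006]
contact_force: [-0.2, 0.2, 0.7]
gripper_width: 0.0505
[[0.191, 0.436], [-0.15, -0.223], [-0.97, 0.266]]
(40, 40) [ 0.281 -0.319 -0.001]
(40, 600) [ 0.487 -0.077  0.044]
(440, 40) [ 0.445 -0.293  0.208]
(440, 600) [ 0.504 -0.216  0.209]
(240, 320) [ 0.489 -0.263 -0.002]
shift [ 0.0866 -0.0921 -0.2033] turn [ 0.003 -0.004  0.827] now [ 0.4888 -0.2652  0.0968] yaw 51.4 j7 1.67 t 18.9 F [-0.2  0.1  0.1] w 0.0505
bars
   [310. 241.] [ 0.4843 -0.2683  0.0094  0.055   0.0097] -38.7 1290
   [439. 308.] [ 0.5735 -0.2272  0.0133  0.0088  0.0044] 50.3 94
   [375. 354.] [ 0.573  -0.2848  0.0112  0.0217  0.0016] -89.5 245
shift [-0.0052 -0.002   0.0928] turn [ 0.004 -0.003 -0.007] now [ 0.4888 -0.2652  0.0968] yaw 51.4 j7 1.67 t 18.9 F [-0.2  0.1  0.1] w 0.0505
```

Descend, grip, lift, and then work out the transfer.

```bash
python3 -m creep '[[-0.005,-0.002,0.04,0,0,0,55],[-0.005,-0.002,0.08,0,0,0,55],[-0.005,-0.002,0.092,0,0,0,55],[-0.005,-0.002,0.092,0,0,0,0],[-0.005,-0.002,0.092,0,0,0,0],[-0.005,-0.002,0.092,0,0,0,0],[-0.005,-0.002,0.092,0,0,0,0],[-0.005,-0.002,0.092,0,0,0,0],[-0.005,-0.002,0.092,0,0,0,0],[-0.005,-0.002,0.092,0,0,0,0],[-0.005,-0.002,0.04,0,0,0,0],[-0.005,-0.002,-0.03,0,0,0,0]]' 40; python3 -c "
from h import *
goto(.6097,-.1033,.126,4)"
```

```text
clock: 20.05
eef_pos: [0.4819, -0.2671, 0.1036]
orientation: [-2.828, -1.364, 0.002]
contact_force: [1.6, -1.8, 0.1]
gripper_width: 0.0093
shift [ 0.2078 -0.0021 -0.0225] turn [-0.002  0.001  0.829] now [ 0.4819 -0.2671  0.1036] yaw 51.5 j7 1.67 t 20.1 F [ 1.6 -1.8  0.1] w 0.0093
```

```bash
python3 -m creep '[[0,0,-0.01,0,0,0,0],[0.03,0,-0.01,0,0,0.14,0],[0.07,0,-0.01,0,0,0.28,0],[0.11,0,-0.01,0,0,0.42,0],[0.15,0,-0.01,0,0,0.56,0],[0.19,0,-0.01,0,0,0.7,0],[0.206,-0.002,-0.01,0,0,0.829,0],[0.206,-0.002,-0.01,0,0,0.829,0],[0.206,-0.002,-0.01,0,0,0.829,0]]'; python3 -c "
from h import *
goto(.6097,-.1033,.042,4)"
```

```text
clock: 20.95
eef_pos: [0.6091, -0.1058, 0.1138]
orientation: [3.139, 0.114, 0.002]
contact_force: [0.6, 0.5, -0.6]
gripper_width: 0.0094
shift [ 0.0007 -0.0025  0.0718] turn [ 0.001 -0.001  0.003] now [ 0.6091 -0.1058  0.1138] yaw 4.2 j7 0.63 t 20.9 F [ 0.6  0.5 -0.6] w 0.0094
```

```bash
python3 -m creep '[[0.001,-0.002,0.04,0,0,0,0],[0.001,-0.002,0.06,0,0,0,0],[0.001,-0.002,0.071,0,0,0,0],[0.001,-0.002,0.071,0,0,0,0],[0.001,-0.002,0.071,0,0,0,20],[0.001,-0.002,0.071,0,0,0,20],[0.001,-0.002,0.071,0,0,0,20],[0.001,-0.002,0.04,0,0,0,20],[0.001,-0.002,0.0,0,0,0,30],[0,0,-0.05,0,0,0,55],[0,-0.04,-0.1,0,0,0,55],[-0.03,-0.09,-0.14,0,0,-0.1,55]]'; python3 -c "
from h import *
goto(.4835,.25,.25,43)"
```

```text
clock: 22.15
eef_pos: [0.5891, -0.0407, 0.2373]
orientation: [3.129, 0.266, 0.012]
contact_force: [1.4, 1.9, 0.6]
gripper_width: 0.0484
shift [-0.0549 -0.3044 -0.0138] turn [ 0.005 -0.007 -0.581] now [ 0.5891 -0.0407  0.2373] yaw 9.7 j7 0.5 t 22.1 F [1.4 1.9 0.6] w 0.0484
```

```bash
python3 -m creep '[[-0.01,-0.05,-0.01,0,0,-0.1,55],[-0.02,-0.1,-0.01,0,0,-0.2,55],[-0.03,-0.15,-0.01,0,0,-0.3,55],[-0.04,-0.2,-0.01,0,0,-0.4,55],[-0.05,-0.25,-0.01,0,0,-0.5,55],[-0.055,-0.3,-0.01,0,0,-0.58,55],[-0.055,-0.3,-0.01,0,0,-0.58,55],[-0.055,-0.3,-0.01,0,0,-0.58,55],[-0.055,-0.3,0.03,0,0,-0.58,55]]'; python3 w.py w6
cat > a5.py <<'E'
exec(open("m.py").read())
show("bars",(Z>.005)&(Z<.02)&(abs(P[...,0]-.48)<.12)&(abs(P[...,1]-.27)<.09),60)
E
python3 a5.py w6
```

```text
clock: 23.05
eef_pos: [0.4864, 0.2467, 0.2079]
orientation: [-2.923, -1.148, -0.021]
contact_force: [0.8, -0.1, 0.0]
gripper_width: 0.0507
[[0.174, 0.439], [-0.169, 0.295], [-0.97, 0.377]]
(40, 40) [ 0.206  0.197 -0.001]
(40, 600) [0.546 0.495 0.06 ]
(440, 40) [0.438 0.226 0.319]
(440, 600) [0.509 0.292 0.32 ]
(240, 320) [ 0.508  0.231 -0.001]
shift [-0.2691  0.274  -0.0995] turn [0.003 0.001 0.678] now [0.4812 0.2436 0.1994] yaw 42.8 j7 0.44 t 23.1 F [-3.3 -1.  -4.3] w 0.0506
bars
   [339. 183.] [0.4835 0.2814 0.0093 0.0548 0.0103] -49.4 702
```

```bash
python3 -c "
from h import *
goto(.4835,.2814,.05,40.6)"; python3 -m creep '[[0.025,-0.026,0.05,0,0,0.035,55],[0.025,-0.026,0.09,0,0,0.035,55],[0.025,-0.026,0.13,0,0,0.035,55],[0.025,-0.026,0.13,0,0,0.035,55],[0.025,-0.026,0.13,0,0,0.035,55]]';python3 -c "
from h import *
goto(.4835,.2814,.0045,40.6)"
```

```text
shift [ 0.0276 -0.0265  0.1493] turn [0.002 0.002 0.039] now [0.4812 0.2436 0.1994] yaw 42.8 j7 0.44 t 23.1 F [-3.3 -1.  -4.3] w 0.0506
clock: 23.6
eef_pos: [0.4845, 0.2806, 0.0747]
orientation: [2.943, 1.094, 0.004]
contact_force: [0.2, -0.1, 0.8]
gripper_width: 0.0502
shift [-0.0003 -0.0015  0.0702] turn [ 0.003 -0.002  0.003] now [0.4845 0.2806 0.0747] yaw 40.8 j7 0.48 t 23.6 F [ 0.2 -0.1  0.8] w 0.0502
```

```bash
python3 -m creep '[[0,-0.001,0.04,0,0,0,55],[0,-0.001,0.07,0,0,0,55],[0,-0.001,0.07,0,0,0,55],[0,-0.001,0.07,0,0,0,0],[0,-0.001,0.07,0,0,0,0],[0,-0.001,0.07,0,0,0,0],[0,-0.001,0.07,0,0,0,0],[0,-0.001,0.07,0,0,0,0],[0,-0.001,0.07,0,0,0,0],[0,-0.001,0.03,0,0,0,0],[0,-0.001,-0.02,0,0,0,0],[0,-0.001,-0.07,0,0,0,0]]' 40; python3 -c "
from h import *
goto(.5648,-.1064,.15,4)"
```

```text
clock: 24.8
eef_pos: [0.4818, 0.2825, 0.1446]
orientation: [2.941, 1.098, 0.001]
contact_force: [0.9, 1.7, -0.5]
gripper_width: 0.0093
shift [-0.1921  0.3481 -0.0046] turn [ 0.002 -0.001  0.645] now [0.4818 0.2825 0.1446] yaw 40.9 j7 0.42 t 24.8 F [ 0.9  1.7 -0.5] w 0.0093
```

```bash
python3 -m creep '[[0,0,-0.01,0,0,0,0],[-0.024,0.044,-0.01,0,0,0.08,0],[-0.048,0.087,-0.01,0,0,0.16,0],[-0.072,0.13,-0.01,0,0,0.24,0],[-0.096,0.174,-0.01,0,0,0.32,0],[-0.12,0.217,-0.01,0,0,0.4,0],[-0.144,0.26,-0.01,0,0,0.48,0],[-0.168,0.304,-0.01,0,0,0.56,0],[-0.192,0.348,-0.01,0,0,0.645,0],[-0.192,0.348,-0.01,0,0,0.645,0],[-0.192,0.348,0.03,0,0,0.645,0],[-0.192,0.348,0.03,0,0,0.645,0]]'; python3 w.py w7;python3 a2.py w7; python3 -c "
from h import *
goto(.5648,-.1064,.042,4)"
```

```text
clock: 26.0
eef_pos: [0.5621, -0.1045, 0.1096]
orientation: [-3.138, -0.11, 0.009]
contact_force: [-1.3, 1.0, -0.6]
gripper_width: 0.0095
[[0.011, 0.558], [-0.238, -0.038], [-0.971, 0.279]]
(40, 40) [0.371 0.015 0.   ]
(40, 600) [ 0.735  0.04  -0.   ]
(440, 40) [ 0.34  -0.296 -0.001]
(440, 600) [ 0.808 -0.26  -0.   ]
(240, 320) [ 0.561 -0.079  0.111]
shift [-0.0962  0.0284 -0.188 ] turn [-0.001  0.003  0.   ] now [ 0.5634 -0.1048  0.1117] yaw 4.0 j7 0.65 t 26.1 F [ 0.5  0.2 -0.6] w 0.0092
lever
   [124. 275.] [ 0.4606 -0.1129  0.0851  0.013   0.0126] -2.6 891
halves
   [472. 258.] [ 0.6549 -0.1012  0.0443  0.0549  0.0105] -85.9 1571
   [399. 260.] [ 0.6106 -0.1053  0.0443  0.0556  0.0106] -86.0 1595
   [500. 320.] [ 0.68   -0.1397  0.0408  0.0049  0.0033] 35.5 19
   [508. 322.] [ 0.6854 -0.1408  0.0411  0.0059  0.0043] 0.5 28
shift [0.0014 0.0018 0.0697] turn [-0.001  0.003  0.   ] now [ 0.5634 -0.1048  0.1117] yaw 4.0 j7 0.65 t 26.1 F [ 0.5  0.2 -0.6] w 0.0092
```

View pics/w7.png

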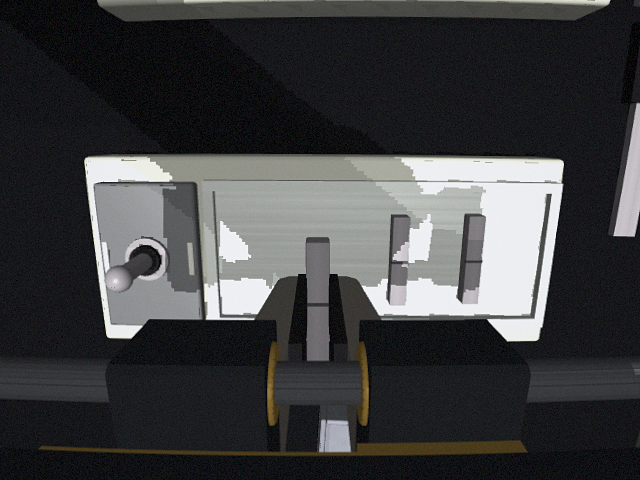

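Bars at (399,260) and (472,258) lie square in the lane, the third is held centrally in the gripper, and the lever is at off. I'll place the third.

```bash
python3 -m creep '[[0.001,0.002,0.04,0,0,0,0],[0.001,0.002,0.06,0,0,0,0],[0.001,0.002,0.069,0,0,0,0],[0.001,0.002,0.069,0,0,0,0],[0.001,0.002,0.069,0,0,0,20],[0.001,0.002,0.069,0,0,0,20],[0.001,0.002,0.069,0,0,0,20],[0.001,0.002,0.04,0,0,0,20],[0.001,0.002,0.0,0,0,0,30],[0,0.03,-0.05,0,0,0,60],[-0.02,0.06,-0.1,0,0,0,100],[-0.03,0.1,-0.1,0,0,0,100]]'; python3 -m creep '[[-0.03,0.04,-0.02,0,0,0,100],[-0.05,0.08,-0.02,0,0,0,100],[-0.05,0.08,-0.02,0,0,0,100],[-0.05,0.08,-0.02,0,0,0,100]]';python3 w.py w8;cat > a6.py <<'E'
exec(open("m.py").read())
show("bed",(Z>.0405)&(Z<.06)&(abs(P[...,0]-.6)<.09)&(abs(P[...,1]+.108)<.035),60)
show("lever",(Z>.060)&(Z<.1)&(abs(P[...,0]-.46)<.04)&(abs(P[...,1]+.113)<.04))
show("bow",(Z>.055)&(Z<.08)&(abs(P[...,0]-.46)<.04)&(abs(P[...,1]+.413)<.04))
show("box",(Z>.03)&(Z<.046)&(abs(P[...,0]-.46)<.08)&(abs(P[...,1]+.413)<.08),200)
E
python3 a6.py w8
```

```text
clock: 27.25
eef_pos: [0.5457, -0.203, 0.2172]
orientation: [-3.139, -0.118, -0.015]
contact_force: [-0.3, -0.5, -0.8]
gripper_width: 0.0485
clock: 27.65
eef_pos: [0.4982, -0.2884, 0.2333]
orientation: [-3.139, -0.105, -0.007]
contact_force: [0.3, 0.8, -0.7]
gripper_width: 0.0806
[[0.02, 0.493], [-0.238, -0.222], [-0.971, 0.403]]
(40, 40) [ 0.229 -0.145 -0.001]
(40, 600) [ 0.754 -0.109 -0.001]
(440, 40) [ 0.449 -0.274  0.345]
(440, 600) [ 0.544 -0.267  0.346]
(240, 320) [ 0.504 -0.32  -0.   ]
shift [-0.0185 -0.1486 -0.0672] turn [-0.001 -0.004 -0.   ] now [ 0.4991 -0.2868  0.2328] yaw 4.0 j7 0.88 t 27.7 F [ 0.4  0.2 -0.4] w 0.0846
bed
   [417.  20.] [ 0.5689 -0.1216  0.0443  0.0315  0.0108] -86.4 543
   [469.  20.] [ 0.6109 -0.1177  0.0442  0.0315  0.011 ] -87.2 543
   [522.  20.] [ 0.6554 -0.1134  0.0442  0.0317  0.0117] -85.9 564
lever
bow
   [266. 352.] [ 0.4605 -0.4112  0.0717  0.0281  0.0095] 0.1 568
box
   [272. 325.] [ 0.4612 -0.4043  0.0394  0.1004  0.0737] -1.4 6024
```

View pics/w8.png

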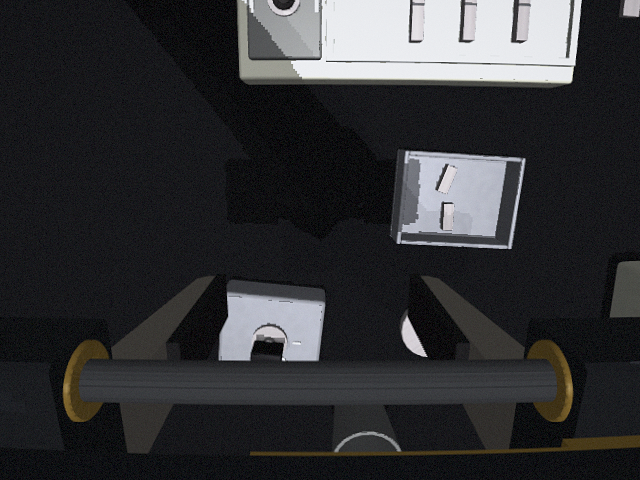

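Three bars lie in the lane, at (417,20), (469,20) and (522,20). The two halves are in the tray at (447,180) and (448,215), and the key bow is at (267,350). I'll check the whole lane and search for other bars with the fixed cameras while moving over the key.

```bash
python3 -m creep '[[-0.01,0.02,0,0,0,0.15,70],[-0.02,0.05,0,0,0,0.3,70],[-0.03,0.08,0,0,0,0.45,70],[-0.047,0.123,0.03,0,0,0.6,70],[-0.047,0.123,0.05,0,0,0.75,70],[-0.047,0.123,0.07,0,0,0.9,70],[-0.047,0.123,0.09,0,0,1.05,70],[-0.047,0.123,0.11,0,0,1.2,70],[-0.047,0.123,0.11,0,0,1.35,70],[-0.047,0.123,0.11,0,0,1.5,70],[-0.047,0.123,0.11,0,0,1.667,70],[-0.047,0.123,0.11,0,0,1.667,70]]'
cat > f.py <<'E'
from h import *
for n in("scene","side"):
    p,d,info=grab(n);P=cloud(p,d,info);Z=P[...,2]; g=p.mean(-1)
    print(n)
    for b in blobs(P,(Z>.0405)&(Z<.06)&(abs(P[...,0]-.61)<.085)&(abs(P[...,1]+.104)<.033)): print(" bed",*b)
    for b in blobs(P,(Z>.06)&(Z<.1)&(abs(P[...,0]-.46)<.05)&(abs(P[...,1])<.16),8): print(" levers",*b)
    for b in blobs(P,(Z>.05)&(Z<.06)&(abs(P[...,0]-.62)<.1)&(abs(P[...,1]-.1)<.05)): print(" proof",*b)
    for b in blobs(P,(Z>.004)&(Z<.02)&(P[...,0]>-.3)&(P[...,0]<1)&(abs(P[...,1])<.8)&(g>110)):
        if .03<b[1][3]<.075 and b[1][4]<.035: print(" barlike",*b)
E
python3 f.py; python3 w.py w9; python3 a6.py w9; python3 -c "
from h import *
goto(.4605,-.413,.053,-91.5)"
```

```text
clock: 28.9
eef_pos: [0.4623, -0.4112, 0.1214]
orientation: [-2.193, 2.247, -0.0]
contact_force: [0.4, -0.4, -0.9]
gripper_width: 0.0644
scene
 bed [290. 223.] [ 0.5688 -0.1064  0.0455  0.0566  0.0117] -85.6 73
 bed [279. 232.] [ 0.6118 -0.1022  0.0451  0.057   0.0165] -78.5 78
 bed [267. 242.] [ 0.6566 -0.1007  0.0444  0.058   0.013 ] -85.6 80
 levers [319. 195.] [ 0.4624 -0.1109  0.0823  0.0142  0.0089] -75.4 36
 levers [367. 243.] [0.4759 0.0958 0.0824 0.0172 0.0111] -29.0 30
 proof [320. 290.] [0.6531 0.1094 0.0551 0.0612 0.0423] 7.6 340
side
 bed [327. 263.] [ 0.5663 -0.1105  0.0427  0.0514  0.0104] -87.5 63
 levers [256. 213.] [0.4742 0.0885 0.0757 0.0161 0.0154] -61.9 43
 levers [287. 271.] [ 0.4575 -0.1168  0.0814  0.0126  0.0115] 66.9 50
 barlike [ 77. 132.] [0.1309 0.7612 0.0145 0.051  0.0137] 5.9 47
 barlike [229. 136.] [0.5547 0.4957 0.0158 0.0375 0.0145] -15.5 23
[[-0.237, 0.528], [0.006, -0.413], [-0.971, 0.291]]
(40, 40) [ 0.6   -0.229  0.004]
(40, 600) [ 0.594 -0.607 -0.001]
(440, 40) [ 0.48  -0.365  0.234]
(440, 600) [ 0.478 -0.461  0.234]
(240, 320) [ 0.474 -0.413  0.07 ]
shift [-0.2724 -0.0029 -0.1777] turn [-1.00e-03  3.00e-03  1.48e+00] now [ 0.4618 -0.4121  0.1221] yaw -91.2 j7 -0.22 t 29.1 F [-0.4 -0.1  0.3] w 0.0644
bed
lever
bow
   [320. 262.] [ 0.4611 -0.4132  0.075   0.0276  0.01  ] -2.2 980
box
   [320. 243.] [ 0.461  -0.4132  0.0394  0.0995  0.0905] -2.2 20037
shift [0.001  0.0014 0.0691] turn [-0.003  0.001  0.005] now [ 0.4618 -0.4121  0.1221] yaw -91.2 j7 -0.22 t 29.1 F [-0.4 -0.1  0.3] w 0.0644
```

View pics/w9.png

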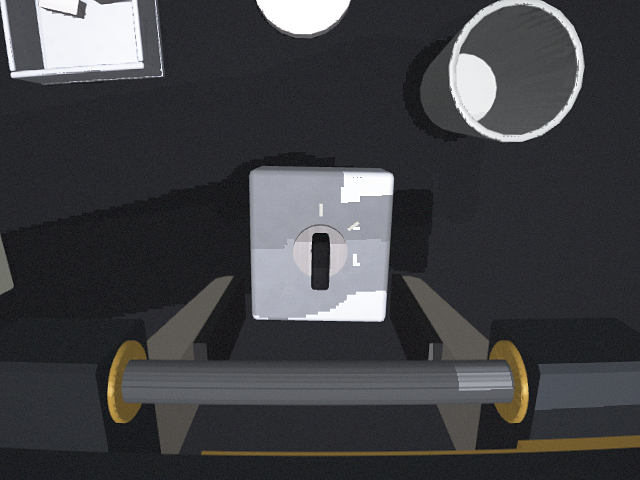

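The view shows the bow centred at (320,262) and aligned, with the marks and cup clear of the fingers. One unexplained bar-like blob shows at side (77,132), so I'll check it before turning the key.

Run:
```python
from h import *
p=np.load("pics/side0.npz")["p"]; q,_,_=grab("side")
f=lambda im:cv2.resize(im[60:200,20:150],None,fx=3,fy=3)
cv2.imwrite("pics/crop.png",np.hstack([f(p),f(q)])[:,:,::-1])
```

```text
(no output)
```

View pics/crop.png

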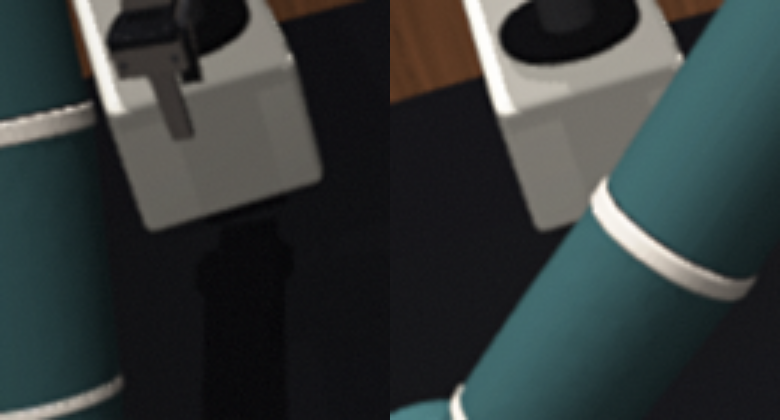

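```bash
python3 -m creep '[[0.001,0.001,0.03,0,0,0.015,70],[0.001,0.001,0.068,0,0,0.015,70],[0.001,0.001,0.068,0,0,0.015,70],[0.001,0.001,0.068,0,0,0.015,70]]' 60; python3 -c "
from h import *
goto(.4611,-.4132,.053,-92.2)"
```

```text
clock: 29.5
eef_pos: [0.46, -0.4143, 0.0549]
orientation: [-2.174, 2.265, -0.002]
contact_force: [-0.4, 0.1, 0.1]
gripper_width: 0.0643
shift [-0.0012 -0.0011  0.0019] turn [-0.003  0.001 -0.002] now [ 0.46   -0.4143  0.0549] yaw -92.3 j7 -0.18 t 29.5 F [-0.4  0.1  0.1] w 0.0643
```

The blob is only the foot of the white cabinet, so there are exactly three bars, all loaded. Next I grip the key.

```bash
python3 -m creep '[[-0.001,-0.001,0.001,0,0,0,0],[-0.001,-0.001,0.001,0,0,0,0],[-0.001,-0.001,0.001,0,0,0,0],[-0.001,-0.001,0.001,0,0,0,0],[-0.001,-0.001,0.001,0,0,0,0],[-0.001,-0.001,0.001,0,0,0,0],[-0.001,-0.001,0.001,0,0,0,0],[-0.001,-0.001,0.001,0,0,0,0],[-0.001,-0.001,0.001,0,0,0,0],[-0.001,-0.001,0.001,0,0,0,0]]' 60; python3 -c "
from h import *
goto(.4611,-.4132,.053,-92.2);print(sensors.get_obs()['moment'])"
```

```text
clock: 30.5
eef_pos: [0.4612, -0.4133, 0.0534]
orientation: [-2.174, 2.265, -0.003]
contact_force: [0.4, 0.6, -0.1]
gripper_width: 0.0094
shift [-0.0001  0.0001  0.0004] turn [-0.003  0.    -0.003] now [ 0.4612 -0.4133  0.0534] yaw -92.4 j7 -0.18 t 30.5 F [ 0.4  0.6 -0.1] w 0.0094
[-0.06912176  0.10623335  0.0341703 ]
```

```bash
python3 -m creep '[[0,0,0,0,0,0.13,0],[0,0,0,0,0,0.26,0],[0,0,0,0,0,0.39,0],[0,0,0,0,0,0.52,0],[0,0,0,0,0,0.65,0],[0,0,0,0,0,0.78,0],[0,0,0,0,0,0.9,0],[0,0,0,0,0,0.92,0],[0,0,0,0,0,0.92,0],[0,0,0,0,0,0.92,0]]' 60; python3 w.py w10
cat > a7.py <<'E'
exec(open("m.py").read())
show("bow",(Z>.055)&(Z<.08)&(abs(P[...,0]-.461)<.02)&(abs(P[...,1]+.413)<.02))
E
python3 a7.py w10; python3 -c "
from h import *
goto(.4611,-.4132,.053,-92.2);print(sensors.get_obs()['moment'])"
```

```text
clock: 31.5
eef_pos: [0.461, -0.4135, 0.0534]
orientation: [-0.946, 2.993, -0.002]
contact_force: [-0.9, -1.7, 0.1]
gripper_width: 0.0098
[[-0.135, 0.499], [0.195, -0.468], [-0.971, 0.223]]
(40, 40) [ 0.64  -0.43   0.011]
(40, 600) [ 0.409 -0.596 -0.001]
(440, 40) [ 0.541 -0.204 -0.001]
(440, 600) [ 0.236 -0.42   0.   ]
(240, 320) [ 0.472 -0.432  0.039]
shift [-0.1649  0.2183 -0.2466] turn [-0.001  0.003  0.542] now [ 0.461  -0.4135  0.0534] yaw -145.0 j7 -1.0 t 31.6 F [-1.2 -1.8  0.1] w 0.0098
bow
   [318. 300.] [ 0.4655 -0.416   0.0747  0.0316  0.0313] -88.5 3314
shift [-0.0003  0.0002  0.0004] turn [-0.003  0.001 -0.921] now [ 0.461  -0.4135  0.0534] yaw -145.0 j7 -1.0 t 31.6 F [-1.2 -1.8  0.1] w 0.0098
[-0.42444893  0.3803925   0.61200152]
```

View pics/w10.png

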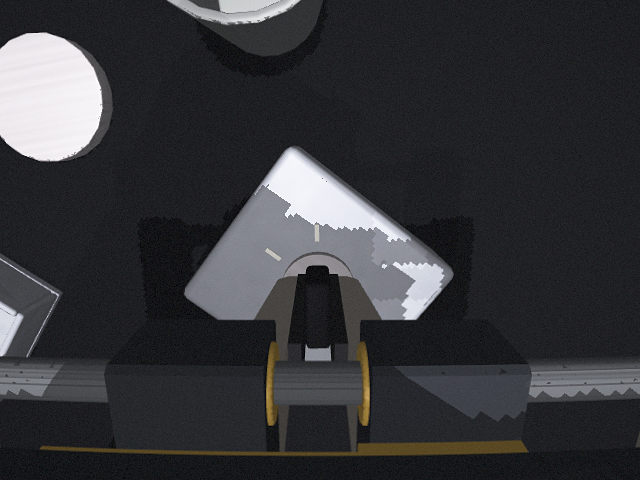

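The bow points at the start mark (317,232), and the moment of 0.6 N m shows it is at the stop. Release, wait, rise.

```bash
python3 -m creep '[[0,0,0,0,0,0,70],[0,0,0,0,0,0,70],[0,0,0,0,0,0,70],[0,0,0,0,0,0,70],[0,0,0,0,0,0,70],[0,0,0,0,0,0,70],[0,0,0,0,0,0,70],[0,0,0,0,0,0,70],[0,0,-0.03,0,0,0,70],[0,0,-0.08,0,0,0,70],[0,0,-0.13,0,0,0,70]]'; python3 -m creep '[[0,0,-0.05,0,0,0,70],[0,0,-0.05,0,0,0,70],[0,0,-0.05,0,0,0,70],[0,0,-0.05,0,0,0,70]]'; python3 w.py w11; python3 a7.py w11; python3 f.py;python3 - <<'E'
from h import *
p,d,i=grab("scene");cv2.imwrite("pics/end.png",cv2.resize(p[100:420,160:500],None,fx=2.3,fy=1.8)[:600,:800,::-1])
E
```

```text
clock: 32.65
eef_pos: [0.4603, -0.4128, 0.1844]
orientation: [-0.942, 2.995, 0.001]
contact_force: [1.0, -0.3, 0.5]
gripper_width: 0.0646
clock: 33.05
eef_pos: [0.4605, -0.4124, 0.232]
orientation: [-0.942, 2.994, 0.002]
contact_force: [-0.7, 0.1, -0.4]
gripper_width: 0.0645
[[-0.135, 0.498], [0.198, -0.468], [-0.971, 0.401]]
(40, 40) [ 0.765 -0.395  0.001]
(40, 600) [ 0.337 -0.694  0.001]
(440, 40) [ 0.509 -0.398  0.343]
(440, 600) [ 0.43  -0.455  0.344]
(240, 320) [ 0.446 -0.395  0.04 ]
shift [-0.164   0.2179 -0.0676] turn [0.002 0.002 0.54 ] now [ 0.4604 -0.4124  0.2317] yaw -145.1 j7 -1.13 t 33.1 F [ 0.4 -0.4  0.4] w 0.0641
bow
   [318. 221.] [ 0.4606 -0.4131  0.0748  0.0281  0.0105] -2.4 526
scene
 bed [290. 223.] [ 0.568  -0.1066  0.0445  0.0559  0.0145] 89.3 72
 bed [279. 232.] [ 0.6095 -0.1036  0.0446  0.0574  0.014 ] -85.4 76
 bed [267. 242.] [ 0.6552 -0.0997  0.045   0.0553  0.0141] 89.4 80
 levers [319. 195.] [ 0.4625 -0.1114  0.0809  0.0137  0.0121] 4.2 38
 levers [367. 243.] [0.4776 0.0962 0.0824 0.015  0.0135] -43.8 28
 proof [320. 290.] [0.6526 0.1101 0.0552 0.0619 0.0416] 7.2 347
side
 bed [340. 253.] [ 0.6079 -0.101   0.0427  0.0382  0.0103] -86.3 44
 bed [327. 262.] [ 0.5661 -0.1108  0.0429  0.0513  0.0113] -85.5 66
 levers [256. 214.] [0.4724 0.0877 0.074  0.0169 0.0131] 14.5 45
 levers [287. 271.] [ 0.4569 -0.1163  0.0816  0.0133  0.0107] -40.1 50
 proof [314. 194.] [0.6472 0.1052 0.0525 0.0561 0.0435] 4.0 173
 barlike [ 75. 132.] [0.1253 0.7616 0.0138 0.0447 0.0166] -17.0 46
 barlike [229. 137.] [0.5565 0.4938 0.0159 0.0408 0.019 ] -11.7 27
 barlike [471. 303.] [ 0.814  -0.3581  0.0174  0.0616  0.0049] -84.8 30
 barlike [384. 313.] [ 0.6244 -0.2726  0.0103  0.0484  0.0292] -87.1 80
 barlike [505. 336.] [ 0.8239 -0.4657  0.0176  0.0664  0.0049] -82.9 41
```

View pics/end.png

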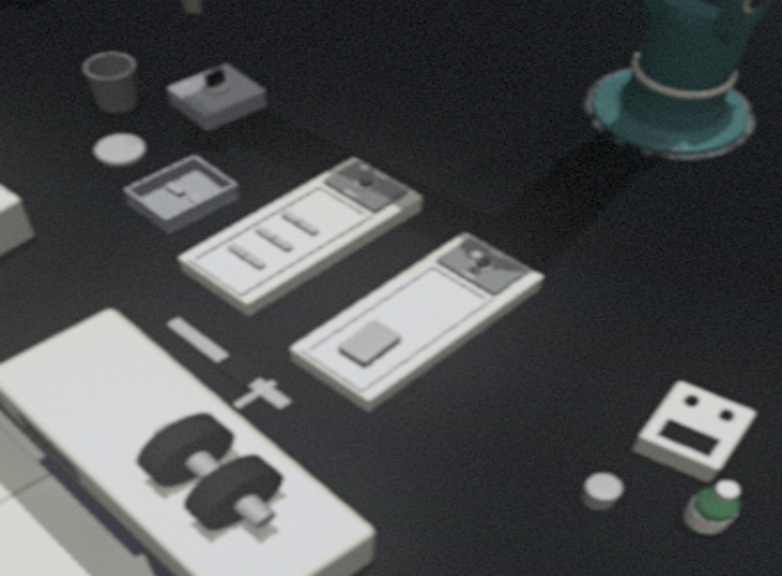

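The final view shows the three bars square in lane_b, its lever upright and the key back along the box x (-2.4°). The halves are in the tray, and the proof block and lane_a's lever have not moved. Handing in.

```bash
python3 -c "
from plant import hand_in
print(hand_in())"
```

```text
the job is handed in; nothing more can be done
None
```

The job is done and handed in at about 33 s on the robot clock. I set lane_b's switch to off, moved both broken halves into the scrap tray, and laid the three whole bars square across the lane. I then turned the key to start and let it spring back to run.

**Last checks:**
- **Bars:** they lie flat in lane_b, roughly 43 mm apart and square across it to within about 5°. I searched the bench with both fixed cameras and found no other whole bars.
- **Switch and key:** the working lever stands upright over its pivot to within about 3 mm, and the key bow is back at run, level with its box.
- **Halves and proof lane:** two halves were seen in the tray after the last drop. The proof block is within about 1 mm of its start in the scene camera, and lane_a's switch is still forward.

**What disagreed:** the two fixed cameras differ by a few millimetres. In the last side view only two of the three bars came up as separate blobs, but all three showed in the scene view. The bar-like blobs flagged by the search lay at fixtures: the cabinet foot (checked in a crop), the bottle base, the tray and other bench furniture.

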